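# Load the pink dish into the two-lane dish scanner and start it

## Task

Load the pink culture dish for scanning: push the blue tab of the carriage that it lies on all the way in to the end stop, then let go so that the carriage springs back a little and latches at its scan position. Then press the green start key fully down and let it come up again. Only push and press: leave both dishes lying untouched in their carriages, leave the other carriage out, and do not disturb the things round the scanner.

Things in the scene. Friction and masses are not known exactly. Their poses are not given: they have to be found in the camera images.
- scanner_base: dish scanner, fixed: white housing on a grey base plate, 248 mm wide. Origin: on the bench, on the middle line, below the housing's front face; own +x points into the housing (push direction), +y to its left lane; yaw within 0.22 rad of the robot's x. Grey apron from x = -108 mm, its top at z = 20 mm; housing from x = 0 to 105 mm, its top with two amber windows at z = 66 mm
- carriage_left (a joint): travel in m of the left (+y) sprung carriage along the scanner's +x: 0 = out, 0.090 = end stop, 0.066 = latched. Resists with 4 N (out) to 7 N (end stop), plus about 3.5 N per 0.1 m/s. Pushed to within 4 mm of the end stop, a stop pin snaps behind the carriage's brass hook; on release it comes back to 0.066 within 0.3 s and stays. Let go earlier, it springs out to 0
- carriage_right (a joint): travel in m of the right (-y) sprung carriage, the same in every respect as the left one
- tab_left (a point): middle of the front face (looking to the scanner's -x) of the left carriage's upright blue push tab, 46 mm above the bench; moves with the carriage. The tab is 44 mm wide (y), 8 mm thick (x), free from z = 27 to 67 mm, with free space in front. Carriage out: at x = -105, y = +54 mm in the scanner's frame; at the end stop the face is 15 mm in front of the housing
- tab_right (a point): the same point of the right carriage's tab (y = -54 mm in the scanner's frame)
- well_left (a point): centre of the floor of the left carriage's round dish well (65 mm wide, rim 4 mm high), 23 mm above the bench, 69 mm behind the tab's front face; moves with the carriage
- well_right (a point): the same point of the right carriage's well
- pink_dish: lidded culture dish with pink medium, 62 mm across, 15 mm high, loose in the well of one of the two carriages (either one); origin: centre of its underside
- cream_dish: lidded culture dish with pale cream medium, same size, loose in the other carriage's well; origin: centre of its underside
- start_key (a joint): travel in m of the round green start key: 0 = up, 0.005 = fully down (about 4 N, springs up again), moves straight down
- start_key_top (a point): centre of the top of the green start key, 22 mm across, on the middle line of the housing's top, 30 mm behind its front face; 77 mm above the bench when up, in a black collar 38 mm across whose top is at 72 mm
- stain_bottle: small white bottle with a red cap, 37 mm across, 82 mm high, standing to the right of the scanner; origin: centre of its underside
- lab_timer: flat white timer, 56 x 66 x 18 mm, to the left of the scanner; origin: centre of its underside
- tape_roll: roll of green tape lying flat, 73 mm across, 19 mm high, to the left of the scanner; origin: centre of its underside
- marker_pen: white and blue marker pen, 135 mm long, 17 mm thick, lying in front of the scanner; origin: below its middle, own y along it
Not all that is in view belongs to the job. What is shaped like the cream_dish but black is not meant. Leave any orange look-alike of the pink_dish alone.

How it is judged:
By the outcome, as a careful person would: the job done as asked, in the order asked, and still so for the second after the job is handed in, with the robot touching nothing.
It also fails if it takes over 38 s, if anything falls off the work surface, if the arm or the gripper's body presses on something with over 40 N, if the wrist force passes 120 N, or if a joint passes its speed limit or range.

## Robot

A 6-joint arm with a two-finger parallel gripper is mounted at the origin on a cart in front of the work surface, level with it; the furniture and walls round the work are solid. World frame = base frame: x ahead of the robot, y to its left, z up, the work surface at z = 0. Lengths are in m, angles in rad, forces in N, time in s.
With the tool pointing down it reaches from about 0.35 to 0.725 m from the base axis. Payload 4.3 kg.
Tool frame: the origin (TCP) lies between the finger pads; the fingertips stand 25 mm ahead of it and the grasp point (between the pads) lies 6 mm ahead of it; z points along the fingers, y is the direction in which the jaws open and shut (so a half turn about z gives the same grasp; the last joint's range is limited). The gripper opens to 85 mm and grips with 20 to 120 N. Pads are 22 mm wide; open, the fingers measure 114 mm over their backs; the gripper's body (76 mm by 85 mm) begins 54 mm behind the grasp point. The pads swing forward as they close: fully open they stand 13 mm farther back than shut.
Start: joints at [-1.398, 0.377, 0.081, 1.274, 0, 1.46], TCP at [0.16, -0.552, 0.224] pointing down, gripper open.
Joint ranges: [-2.72, 2.72], [-0.84, 1.66], [-1.02, 1.22], [-1.77, 2.12], [-1.37, 1.28], [-3.14, 3.14]. Speed limits (rad/s): [2.57, 2.57, 3.14, 3.14, 3.14, 3.14].

## Interface

Orientations are given as a rotation vector (axis times angle).
In Python, from workcell import env gives the robot as it stands. The module is installed in compiled form; this text tells all that it offers.
- The arm moves only by the shell command python3 -m pendant 'ROWS'. ROWS is JSON, a list of rows, each a list of 7 numbers: the finger opening in mm, from 0 to 85.4, then the shift along the tool's x, y, z in mm, then the turn, a rotation vector about the tool's x, y, z in rad. In form: [[hand, x, y, z, rx, ry, rz], ...]. A call has 1 to 10 rows; each row is the pose to reach, as a shift and turn from the pose measured when the call began, along the tool's axes at that moment; what a row does not reach only later rows make up. A row lasts 1/8 s, in which the tool goes at most 62.5 mm and 10.7 degrees, less where a joint would pass 70% of its speed; a pose out of reach is approached as far as the arm can. A call with a gripper value outside its range is refused whole. The fingers move at their own pace and stop on an object; the grip force is fixed at half the most. Time passes only in rows, so rows that repeat a pose let the fingers close. It gives the time, the measured TCP pose, the force and the opening at its end, in the units of the state.
- env.state(): the state, without advancing time (a new reading comes with each control period).
- env.get_image(name): name is "scene" or "top"; returns (picture, depth): 480x640x3 uint8, red, green, blue; 480x640 float32, m along the optical axis (not along the pixel's ray), 0 where there is no reading.
- env.camera_params(name): a dict with "camera_matrix" (3x3 intrinsics, pixels), "distortion" ([k1, k2, p1, p2, k3] as OpenCV has them; the pictures are not rectified), "eye" and "orientation" of the camera in the world. Camera axes: x right, y down, z forward; pixel columns grow to the right and rows downward; lengths in m; the calibration is good to about 2 mm. A picture is of the moment at which its call begins. camera_params takes no time and is no camera call.
- env.close_job(): hands the job in, once; it reports no verdict.
Trained networks look in the newest picture that a camera, given by its name, has taken for a name from the list of things; names that differ only in an ending like _2 or _b are one class to them, and where a whole thing is asked for, a point or a joint stands for the part that bears it (a point fixed in the world has none). Each returns a list of dicts, best first, with "conf" (0 to 1); they miss things now and then, are a little off and sometimes report something else, mostly with a low value. They report only what shows in the picture. A call takes as long as a camera call. They do not tell look-alikes from the thing itself.
- env.find_in(camera, label): "xyz" ([x, y, z] in m, in world coordinates, good to about 4 mm: the middle of the surface that is visible of it).
- env.tip_of(camera, label): "xyz" ([x, y, z] in m, in world coordinates, good to about 4 mm: a listed point, or the origin of a listed thing).
The state is a dict: "clock": time; "joint_pos": joint angles; "dq": joint speeds; "tau": joint torques, N m; "ee_pos": TCP position; "eef_rot": TCP orientation; "force": force on the tool from outside, world axes, zero at the start; "wrist_torque": the same for the moment, N m; "width": opening from 0.0 (shut) to 1.0 (fully open).
Only numpy, scipy, OpenCV 4.12 (cv2) and the standard library are available. Lean on these libraries where they do the work, as an engineer would, in place of code of your own. Each camera call takes 0.05 s, during which the arm holds its last target.

## Working session

There is one attempt and no reset: what is moved stays moved. The work goes in short steps, Python scripts to look and compute and a shell command to move; the robot and the scene stay as the last step left them, time stands still between calls to the robot, and variables do not carry over. Pictures are saved under pics/ and viewed, and the job is handed in when it is done.

```bash
mkdir -p pics; ls; cat > h.py <<'E'
import numpy as np, cv2
from workcell import env
from scipy.spatial.transform import Rotation as R
def save(cam,name,crop=None,scale=1):
    im,d=env.get_image(cam)
    np.save(f'/tmp/{cam}_d.npy',d); np.save(f'/tmp/{cam}_i.npy',im)
    o=im if crop is None else im[crop[1]:crop[3],crop[0]:crop[2]]
    o=cv2.resize(o,None,fx=scale,fy=scale,interpolation=cv2.INTER_CUBIC)
    cv2.imwrite(f'pics/{name}.png',o[:,:,::-1]); return im,d
E
python3 - <<'E'
from h import *
np.set_printoptions(precision=4,suppress=True)
s=env.state(); print({k:np.round(v,3) for k,v in s.items()})
for c in ['scene','top']:
    save(c,c+'0'); print(c,env.camera_params(c))
    for l in ['scanner_base','tab_left','tab_right','well_left','well_right','pink_dish','cream_dish','start_key_top']:
        print(c,l,[(np.round(q['xyz'],3),round(q['conf'],2)) for q in env.tip_of(c,l)])
print(env.state()['clock'])
E
```

```text
pics
{'clock': np.float64(0.0), 'joint_pos': array([-1.398,  0.378,  0.08 ,  1.274,  0.   ,  1.461]), 'dq': array([-0.002,  0.001,  0.   , -0.001, -0.   , -0.001]), 'tau': array([  0.   , -46.361,  26.987,   0.021,  -0.   ,  -0.   ]), 'ee_pos': array([ 0.16 , -0.551,  0.223]), 'eef_rot': array([-3.108, -0.442,  0.   ]), 'force': array([ 0.853, -0.545,  0.337]), 'wrist_torque': array([ 0.011,  0.01 , -0.008]), 'width': np.float64(0.997)}
scene {'camera_matrix': array([[595.0897,   0.    , 317.7875],
       [  0.    , 595.0897, 240.3855],
       [  0.    ,   0.    ,   1.    ]]), 'distortion': array([-0.1905,  0.    ,  0.    ,  0.    ,  0.    ]), 'eye': array([0.045 , 0.7825, 0.6919]), 'orientation': array([-0.7425,  2.4733, -1.2979])}
scene scanner_base [(array([ 0.57 , -0.056, -0.002]), 0.82), (array([ 0.536, -0.22 ,  0.   ]), 0.52)]
scene tab_left [(array([0.477, 0.024, 0.046]), 0.64)]
scene tab_right [(array([ 0.453, -0.082,  0.043]), 0.58)]
scene well_left [(array([0.543, 0.012, 0.024]), 0.71)]
scene well_right [(array([ 0.526, -0.098,  0.028]), 0.9), (array([ 0.386, -0.039, -0.001
[... 431 characters left out ...]
 0.    ,  0.    ,  0.    ,  0.    ]), 'eye': array([0.2569, 0.0338, 1.2849]), 'orientation': array([-2.1157,  2.1044, -0.2264])}
top scanner_base [(array([ 0.572, -0.054,  0.   ]), 0.72)]
top tab_left [(array([0.478, 0.023, 0.044]), 0.74)]
top tab_right [(array([ 0.458, -0.084,  0.049]), 0.9)]
top well_left [(array([0.549, 0.007, 0.025]), 0.77)]
top well_right [(array([ 0.525, -0.1  ,  0.023]), 0.67)]
top pink_dish [(array([ 0.581,  0.249, -0.002]), 0.65), (array([0.547, 0.006, 0.025]), 0.63), (array([ 0.389, -0.04 ,  0.002]), 0.46)]
top cream_dish [(array([ 0.524, -0.096,  0.024]), 0.95), (array([ 0.433,  0.232, -0.001]), 0.84)]
top start_key_top [(array([ 0.602, -0.059,  0.08 ]), 0.4)]
0.9
```

View pics/scene0.png

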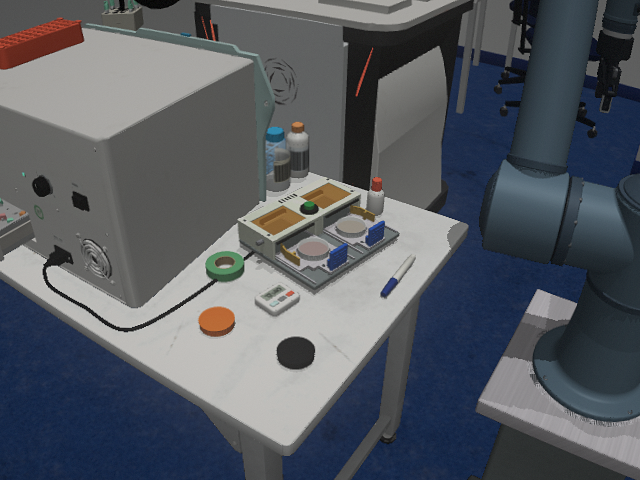

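View pics/top0.png

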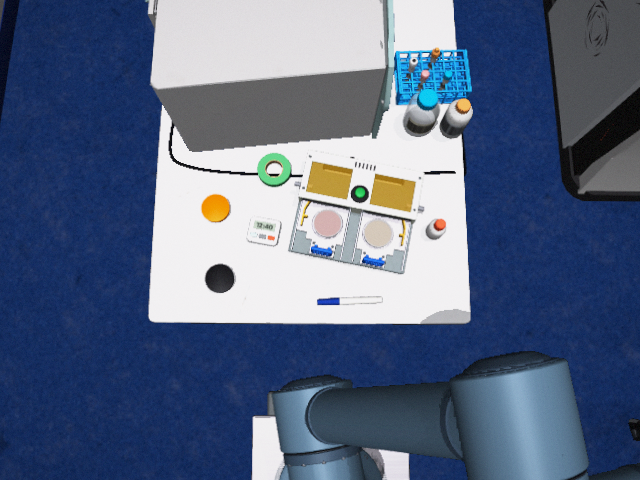

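The pink dish is at top (328,222), in the left (+y) lane; the cream dish is at (377,234) in the right lane. The look-alikes are an orange disc at (215,208) and a black disc at (220,278), both left of the scanner. Next: a close crop and a refined scanner pose.

```bash
cat >> h.py <<'E'
def world(cam,uv,d):
    p=env.camera_params(cam); K=np.array(p['camera_matrix']); 
    n=cv2.undistortPoints(np.array(uv,float).reshape(-1,1,2),K,np.array(p['distortion']))[:,0]
    c=np.c_[n,np.ones(len(n))]*np.array(d)[:,None]
    return c@R.from_rotvec(p['orientation']).as_matrix().T+p['eye']
def planept(cam,uv,z):
    p=env.camera_params(cam); a=world(cam,uv,np.ones(len(uv)))-p['eye']
    return p['eye']+a*((z-p['eye'][2])/a[:,2])[:,None]
E
python3 - <<'E'
from h import *
np.set_printoptions(precision=4,suppress=True)
im=np.load('/tmp/top_i.npy');d=np.load('/tmp/top_d.npy')
cr=im[140:320,210:460]; cv2.imwrite('pics/crop.png',cv2.resize(cr,None,fx=3.2,fy=3.2,interpolation=cv2.INTER_CUBIC)[:,:,::-1])
ims=np.load('/tmp/scene_i.npy');ds=np.load('/tmp/scene_d.npy')
cv2.imwrite('pics/crop2.png',cv2.resize(ims[160:300,220:420],None,fx=4,fy=4,interpolation=cv2.INTER_CUBIC)[:,:,::-1])
for cam,i,dd,roi in [('top',im,d,(285,150,430,280)),('scene',ims,ds,(235,175,400,290))]:
    hsv=cv2.cvtColor(i,cv2.COLOR_RGB2HSV)
    for nm,lo,hi in [('blue',(105,120,60),(125,255,255)),('green',(50,120,50),(75,255,255)),('amber',(12,120,80),(24,255,255))]:
        m=cv2.inRange(hsv,lo,hi); mm=np.zeros_like(m); x0,y0,x1,y1=roi; mm[y0:y1,x0:x1]=m[y0:y1,x0:x1]
        n,l,st,ce=cv2.connectedComponentsWithStats(mm)
        for k in range(1,n):
            if st[k,4]<25: continue
            v,u=np.where((l==k)&(dd>0)); W=world(cam,np.c_[u,v],dd[v,u])
            print(cam,nm,st[k],ce[k],'mean',W.mean(0),'med',np.median(W,0),'min',W.min(0),'max',W.max(0))
E
```

```text
top blue [311 245  21  11 139] [321.0791 250.5971] mean [0.4824 0.0209 0.0582] med [0.4822 0.0211 0.0628] min [0.4755 0.0007 0.0278] max [0.4974 0.0416 0.0727]
top blue [362 255  23  11 139] [372.705  260.9424] mean [ 0.4617 -0.0842  0.0574] med [ 0.4611 -0.0839  0.0621] min [ 0.4558 -0.1063  0.0244] max [ 0.4773 -0.0639  0.0726]
top green [285 158   6  24 103] [286.9223 169.6214] mean [0.6678 0.0952 0.0184] med [0.6666 0.0951 0.019 ] min [0.6449 0.0882 0.0032] max [0.6934 0.0999 0.0265]
top green [354 187  12  11  99] [359.6566 192.1313] mean [ 0.6004 -0.0573  0.0802] med [ 0.6003 -0.0577  0.0808] min [ 0.5903 -0.0692  0.0697] max [ 0.6111 -0.0462  0.0868]
top amber [ 306  162   46   37 1230] [329.0732 179.9927] mean [0.631  0.0049 0.0637] med [0.6312 0.005  0.0637] min [ 0.5923 -0.0413  0.0556] max [0.671  0.0527 0.0741]
top amber [ 370  174   45   38 1229] [392.2701 192.4418] mean [ 0.605  -0.1263  0.0637] med [ 0.6049 -0.1262  0.0637] min [ 0.5657 -0.1733  0.0558] max [ 0.6462 -0.0795  0.0708]
top amber [303 201   7  17  32] [305.4688 209.3438] mean [0.573  0.0538 0.0427] med [0.
[... 904 characters left out ...]
6097 -0.0438  0.0832]
scene amber [302 183  48  26 616] [325.4903 195.2532] mean [ 0.6056 -0.1268  0.0627] med [ 0.6051 -0.126   0.0627] min [ 0.5672 -0.176   0.0588] max [ 0.6441 -0.0804  0.066 ]
scene amber [252 206  53  29 766] [277.7937 219.8551] mean [0.632  0.0048 0.0626] med [0.632  0.0058 0.0626] min [ 0.5936 -0.0423  0.0587] max [0.6716 0.0502 0.0661]
scene amber [351 206  24  15 165] [361.9758 212.1212] mean [ 0.5288 -0.1476  0.0376] med [ 0.5306 -0.1477  0.0378] min [ 0.4979 -0.1546  0.0276] max [ 0.5557 -0.1382  0.0468]
scene amber [281 244  19  21 101] [290.703  255.3069] mean [0.5629 0.06   0.0389] med [0.5608 0.0611 0.0406] min [0.5413 0.0243 0.0187] max [0.6018 0.0675 0.0465]
```

View pics/crop.png

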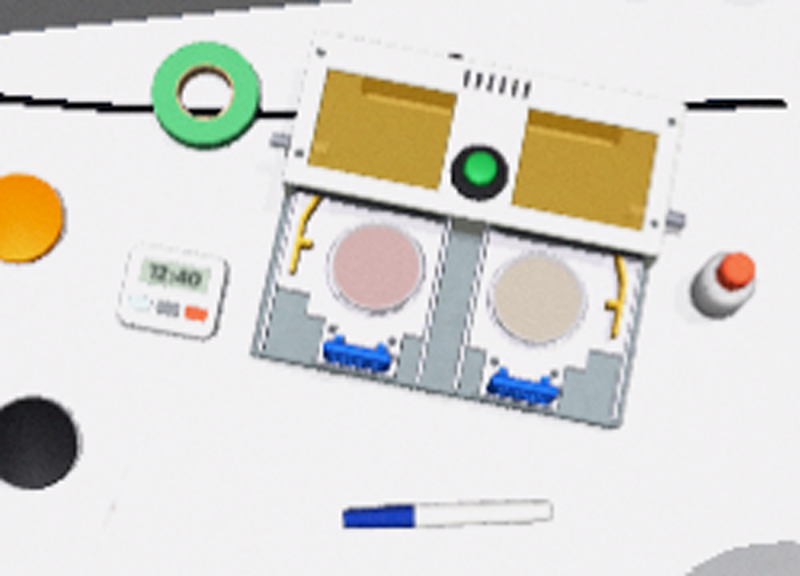

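View pics/crop2.png

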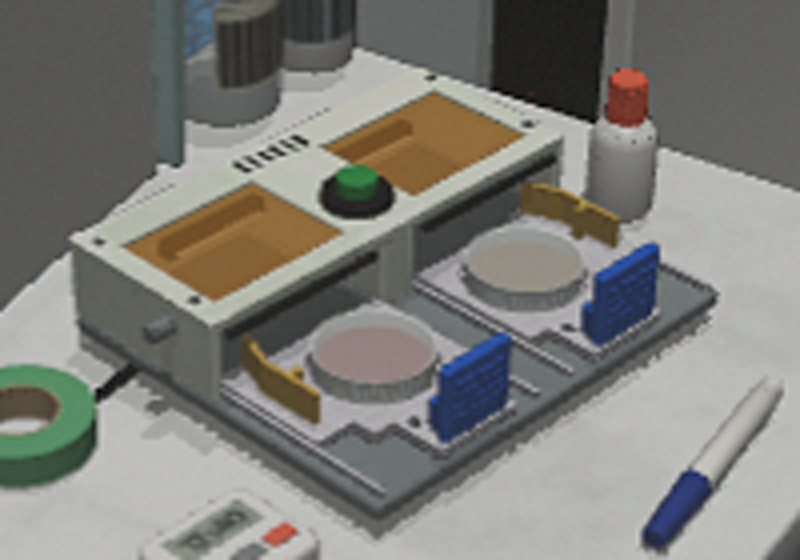

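```bash
cat >> h.py <<'E'
yaw=-0.197
sx=np.array([np.cos(yaw),np.sin(yaw),0]); sy=np.array([-sx[1],sx[0],0])
O=np.array([0.600,-0.0565,0])-0.030*sx
RT=np.c_[sx,-sy,[0,0,-1]]  # desired tool axes
def plan(p):
    "p = scanner-frame TCP target"
    s=env.state(); M=R.from_rotvec(s['eef_rot']).as_matrix()
    t=O+p[0]*sx+p[1]*sy; t[2]=p[2]
    sh=M.T@(t-s['ee_pos'])*1000; rv=R.from_matrix(M.T@RT).as_rotvec()
    print('target',np.round(t,4),'shift',np.round(sh,1),'turn',np.round(rv,3))
def st():
    s=env.state(); e=s['ee_pos']-O
    print('t',round(float(s['clock']),2),'tcp scanner mm',np.round([1e3*e@sx,1e3*e@sy,1e3*s['ee_pos'][2]],1),'F scanner',np.round([s['force']@sx,s['force']@sy,s['force'][2]],1),'w',round(float(s['width']),3),'q',np.round(s['joint_pos'],2))
E
python3 - <<'E'
from h import *
plan([-0.150,0.054,0.20])
E
```

```text
target [0.4341 0.0317 0.2   ] shift [ 425.7 -484.4   23.7] turn [ 0.   -0.    0.48]
```

```bash
python3 -m pendant '[[0,425,-484,10,0,0,0.48],[0,425,-484,10,0,0,0.48],[0,425,-484,10,0,0,0.48],[0,425,-484,10,0,0,0.48],[0,425,-484,10,0,0,0.48],[0,425,-484,10,0,0,0.48],[0,425,-484,20,0,0,0.48],[0,425,-484,20,0,0,0.48],[0,425,-484,23,0,0,0.48],[0,425,-484,23,0,0,0.48]]'; python3 - <<'E'
from h import *
st(); plan([-0.150,0.054,0.12])
E
```

```text
clock: 2.15
ee_pos: [0.4224, -0.0028, 0.2023]
eef_rot: [-3.114, 0.265, -0.003]
force: [0.4, -0.7, -0.3]
width: 0.003
t 2.15 tcp scanner mm [-154.6   17.9  202.3] F scanner [ 0.5 -0.6 -0.3] w 0.003 q [-0.17  0.08 -0.36  1.13  0.02  3.14]
target [0.4341 0.0317 0.12  ] shift [  5.6 -34.6  82.9] turn [-0.016 -0.001  0.027]
```

The last joint reached its range limit, so I'll use the equivalent orientation half a turn round.

```bash
cat >> h.py <<'E'
RT=np.c_[-sx,sy,[0,0,-1]]
E
python3 - <<'E'
from h import *
plan([-0.150,0.054,0.15])
E
```

```text
target [0.4341 0.0317 0.15  ] shift [  5.6 -35.1  52.9] turn [ 1.000e-03 -2.500e-02 -3.114e+00]
```

```bash
python3 -m pendant '[[0,5,-35,20,0,0,-1.6],[0,5,-35,20,0,0,-1.6],[0,5,-35,20,0,0,-1.6],[0,5,-35,20,0,0,-1.6],[0,5,-35,20,0,0,-1.6],[0,5,-35,20,0,0,-1.6],[0,5,-35,20,0,0,-1.6],[0,5,-35,20,0,0,-1.6],[0,5,-35,20,0,0,-1.6]]'; python3 - <<'E'
from h import *
st(); plan([-0.150,0.054,0.12])
E
```

```text
clock: 3.28
ee_pos: [0.4334, 0.0312, 0.183]
eef_rot: [-2.36, -2.059, -0.021]
force: [-0.1, -0.7, -0.3]
width: -0.002
t 3.27 tcp scanner mm [-150.5   53.4  183. ] F scanner [ 0.1 -0.7 -0.3] w -0.002 q [-0.09  0.11 -0.38  1.08  0.02  1.62]
target [0.4341 0.0317 0.12  ] shift [-0.4  0.5 63. ] turn [ 0.014 -0.012 -1.51 ]
```

```bash
python3 -m pendant '[[0,0,0,20,0.014,-0.012,-1.51],[0,0,0,40,0.014,-0.012,-1.51],[0,0,0,63,0.014,-0.012,-1.51],[0,0,0,63,0.014,-0.012,-1.51],[0,0,0,63,0.014,-0.012,-1.51],[0,0,0,63,0.014,-0.012,-1.51],[0,0,0,63,0.014,-0.012,-1.51],[0,0,0,63,0.014,-0.012,-1.51],[0,0,0,63,0.014,-0.012,-1.51]]'; python3 - <<'E'
from h import *
st(); plan([-0.145,0.054,0.062])
E
```

```text
clock: 4.4
ee_pos: [0.4337, 0.0322, 0.1202]
eef_rot: [0.311, 3.126, -0.001]
force: [0.6, 0.1, 0.0]
width: -0.001
t 4.4 tcp scanner mm [-150.4   54.4  120.2] F scanner [0.6 0.2 0. ] w -0.001 q [-0.07  0.16 -0.49  0.92 -0.    0.13]
target [0.439  0.0307 0.062 ] shift [-5.4 -0.4 58.2] turn [-0.     0.    -0.001]
```

```bash
python3 -m pendant '[[0,-5,0,30,0,0,0],[0,-5,0,58,0,0,0],[0,-5,0,58,0,0,0]]'; python3 - <<'E'
from h import *
st(); save('scene','s1',(240,120,440,320),3)
save('top','t1',(240,140,440,320),3); st()
E
```

```text
clock: 4.78
ee_pos: [0.4364, 0.0313, 0.0606]
eef_rot: [-0.314, -3.121, 0.001]
force: [-0.2, 0.0, -0.5]
width: -0.002
t 4.78 tcp scanner mm [-147.6   54.1   60.6] F scanner [-0.2 -0.  -0.5] w -0.002 q [-0.07  0.24 -0.57  0.77 -0.    0.13]
t 4.88 tcp scanner mm [-145.4   54.4   62.7] F scanner [ 0.8  0.1 -0.8] w 0.0 q [-0.07  0.23 -0.57  0.77 -0.    0.13]
```

View pics/s1.png

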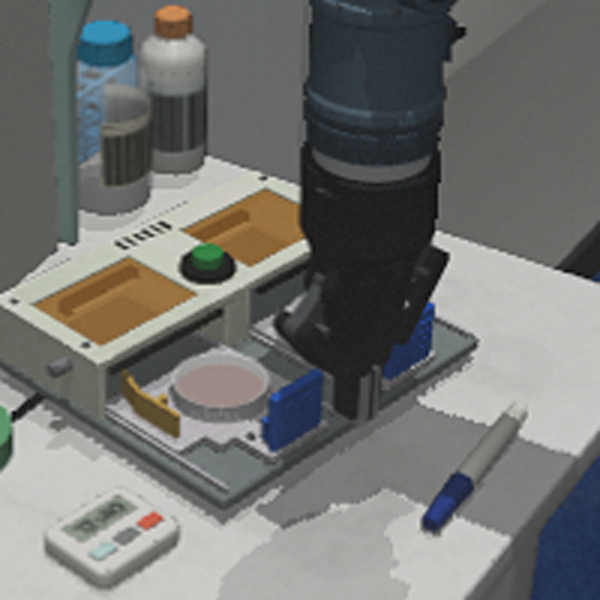

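View pics/t1.png

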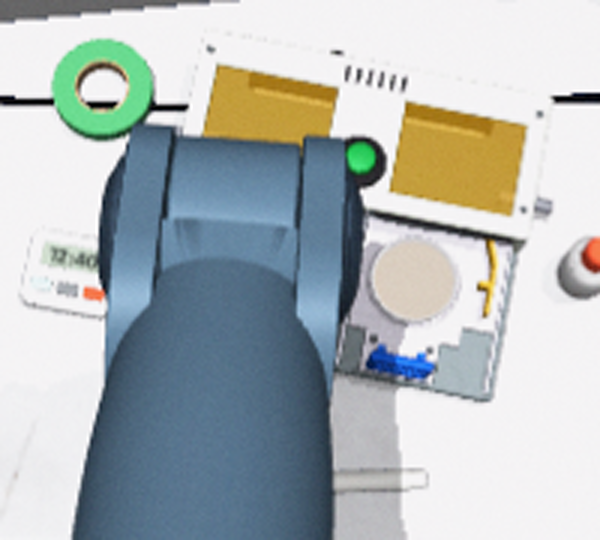

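The fingers stand squarely in front of the left tab (scene crop: fingers at (360,395), tab at (295,410)), clear of the right tab. I'm starting the push.

```bash
python3 -m pendant '[[0,-18,0,0,0,0,0],[0,-28,0,0,0,0,0],[0,-40,0,0,0,0,0],[0,-52,0,0,0,0,0],[0,-64,0,0,0,0,0],[0,-76,0,0,0,0,0],[0,-86,0,0,0,0,0],[0,-96,0,0,0,0,0],[0,-104,0,0,0,0,0],[0,-108,0,0,0,0,0]]'; python3 - <<'E'
from h import *
st(); save('scene','s2',(240,120,440,320),3); st()
E
```

```text
clock: 6.12
ee_pos: [0.545, 0.0097, 0.0626]
eef_rot: [0.313, 3.126, -0.001]
force: [0.7, -1.2, -0.5]
width: 0.001
t 6.12 tcp scanner mm [-36.9  54.1  62.6] F scanner [ 1.  -1.1 -0.5] w 0.001 q [-0.1   0.42 -0.29  0.86 -0.    0.1 ]
t 6.17 tcp scanner mm [-36.5  54.1  62.7] F scanner [ 0.4  0.5 -0.4] w -0.002 q [-0.1   0.42 -0.29  0.86 -0.    0.1 ]
```

View pics/s2.png

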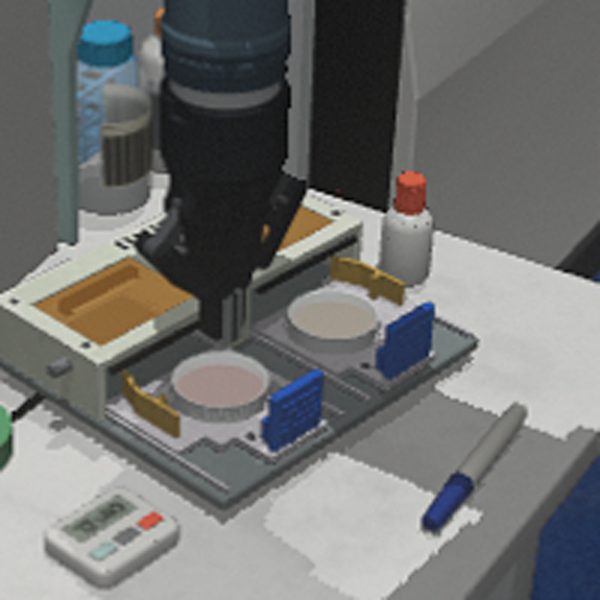

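The carriage did not move and the fingers look to be elsewhere than the readout says. I'm checking their real location by depth before moving.

```bash
python3 - <<'E'
from h import *
np.set_printoptions(precision=1,suppress=True)
d=np.load('/tmp/scene_d.npy'); im=np.load('/tmp/scene_i.npy')
for u,v in [(312,228),(310,222),(318,225),(321,222),(312,215),(300,205),(325,195),(315,170),(337,256)]:
    W=world('scene',[[u,v]],[d[v,u]])[0]; e=W-O
    print((u,v),im[v,u],d[v,u].round(3),'scanner mm',np.array([1e3*e@sx,1e3*e@sy,1e3*W[2]]))
s=env.state(); print(s['ee_pos'])
p=env.camera_params('scene')
for dz in (0,-0.025,.1):
    t=np.array(s['ee_pos'])+[0,0,dz]
    r=R.from_rotvec(p['orientation']).inv()
    uv,_=cv2.projectPoints(t.reshape(1,3),r.as_rotvec(),-r.apply(p['eye']),p['camera_matrix'],p['distortion']); print(dz,uv.ravel())
E
```

```text
(312, 228) [33 32 33] 0.0 scanner mm [-678.5  714.2  691.9]
(310, 222) [37 34 34] 1.08 scanner mm [-42.1  69.9 101.5]
(318, 225) [43 41 41] 1.094 scanner mm [-46.9  53.8  89.8]
(321, 222) [48 47 46] 1.103 scanner mm [-43.3  42.1  89.4]
(312, 215) [33 33 33] 1.07 scanner mm [-45.6  68.5 117.6]
(300, 205) [33 32 32] 1.031 scanner mm [-46.6  99.5 152.4]
(325, 195) [28 29 28] 1.062 scanner mm [-52.3  42.7 151.5]
(315, 170) [26 29 29] 0.994 scanner mm [-63.6  80.8 220.5]
(337, 256) [ 40  60 110] 1.079 scanner mm [-103.3   61.5   52.7]
[0.5 0.  0.1]
0 [313.7 235. ]
-0.025 [313.5 245.9]
0.1 [314.3 188.6]
```

```bash
cat >> h.py <<'E'
def proj(cam,P):
    p=env.camera_params(cam); r=R.from_rotvec(p['orientation']).inv()
    uv,_=cv2.projectPoints(np.array(P,float).reshape(-1,1,3),r.as_rotvec(),-r.apply(p['eye']),p['camera_matrix'],p['distortion']); return uv[:,0]
E
python3 - <<'E'
from h import *
np.set_printoptions(precision=1,suppress=True)
d=np.load('/tmp/scene_d.npy'); im=np.load('/tmp/scene_i.npy')
s=env.state()['ee_pos']
for z in (.03,.04,.05,.06,.07,.08,.09): print(z,proj('scene',[[s[0],s[1],z]]))
cv2.imwrite('pics/fz.png',cv2.resize(im[190:270,270:370],None,fx=7,fy=7,interpolation=cv2.INTER_NEAREST)[:,:,::-1])
for v in range(214,246,2):
  out=[]
  for u in range(304,326,3):
    if d[v,u]==0: out.append('   -   ');continue
    W=world('scene',[[u,v]],[d[v,u]])[0]; e=W-O; out.append('%d,%d,%d'%(1e3*e@sx,1e3*e@sy,1e3*W[2]))
  print(v,out)
E
```

```text
0.03 [[313.5 249.1]]
0.04 [[313.6 244.9]]
0.05 [[313.6 240.5]]
0.06 [[313.7 236.2]]
0.07 [[313.7 231.7]]
0.08 [[313.8 227.3]]
0.09 [[313.8 222.8]]
214 ['-48,91,131', '-50,85,129', '-43,71,120', '-46,66,119', '-49,62,118', '-48,53,114', '-49,46,111', '2,-16,60']
216 ['-48,91,126', '-49,85,124', '-50,78,121', '-48,69,117', '-49,61,113', '-45,50,107', '1,-7,60', '4,-19,53']
218 ['-45,88,120', '-48,84,119', '-43,71,111', '-49,69,113', '-48,61,109', '-48,53,105', '1,-7,55', '33,-51,20']
220 ['11,32,63', '-46,82,113', '-43,71,106', '-44,65,104', '-48,60,104', '-47,51,100', '1,-8,50', '29,-47,19']
222 ['3,40,66', '-33,68,97', '-42,69,101', '-44,64,100', '-45,57,97', '-49,53,97', '2,-8,44', '25,-42,18']
224 ['2,41,63', '-33,68,92', '-41,68,96', '-43,63,95', '-49,62,97', '-46,51,90', '2,-9,39', '19,-36,18']
226 ['2,41,58', '-32,67,87', '-41,68,92', '-43,63,90', '-47,59,90', '-47,51,86', '2,-9,34', '13,-30,20']
228 ['-1,44,57', '-32,68,83', '-42,69,88', '-42,62,85', '-48,60,87', '-47,51,82', '1,-9,30', '0,-15,28']
230 ['27,16,25', '-36,71,82', '-43,71,85', '-41,61,79', '-50,63,85', '-47,51,78', '2,-9,25', '0,-16,23']
232 ['31,12,16', '20,14,22', '-40,68,77', '-43,63,76', '-46,58,76', '-49,53,75', '1,-9,20', '-3,-11,22']
234 ['25,18,17', '20,15,18', '15,11,19', '-42,62,71', '-46,58,71', '2,-1,19', '0,-6,18', '-6,-8,20']
236 ['20,23,17', '14,20,19', '0,26,28', '0,18,25', '-3,13,24', '-2,3,19', '-4,-2,17', '-10,-4,19']
238 ['13,30,19', '-6,42,35', '-12,39,36', '-15,34,36', '-18,29,35', '-24,26,36', '-8,0,15', '-14,-1,17']
240 ['-8,52,36', '-14,49,37', '-16,43,35', '-22,41,37', '-24,35,36', '-28,31,36', '-32,26,35', '-19,4,18']
242 ['-13,57,36', '-17,52,36', '-21,48,36', '-25,44,36', '-29,40,36', '-33,35,35', '-38,32,36', '-42,28,37']
244 ['-19,62,37', '-23,59,38', '-27,54,37', '-30,49,37', '-35,46,38', '-40,43,38', '-41,36,35', '-45,31,35']
```

View pics/fz.png

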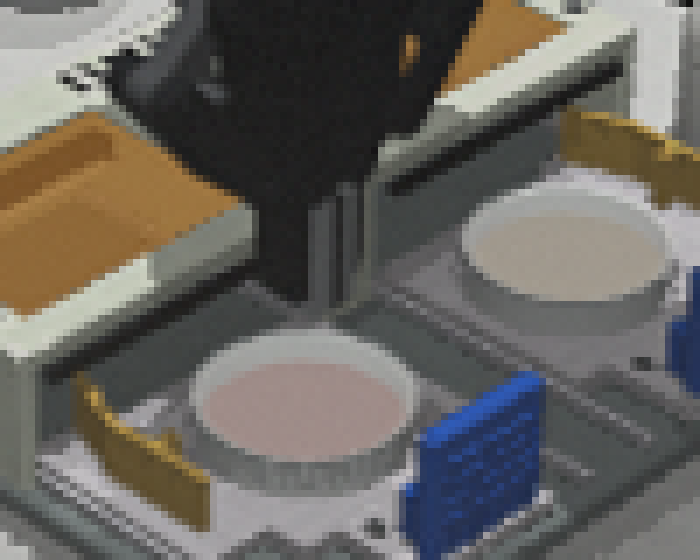

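The readout's x/y agree with the picture, but the shut fingertips really are at z≈70 mm, about 30 mm higher than the nominal 25 mm ahead of the TCP. They passed just above the tab and dish and touched nothing. I'll raise, back out, and lower further in front of the tab, checking by picture.

```bash
python3 -m pendant '[[0,0,0,-15,0,0,0],[0,30,0,-18,0,0,0],[0,80,0,-18,0,0,0],[0,113,0,-15,0,0,0],[0,113,0,5,0,0,0],[0,113,0,16,0,0,0],[0,113,0,16,0,0,0]]'; cat >> h.py <<'E'
def look(name,crop=(240,120,440,320),sc=3):
    im,d=save('scene',name,crop,sc); s=env.state()['ee_pos']
    print('tip proj', [(z,np.round(proj('scene',[[s[0],s[1],z]])[0],1)) for z in (.01,.02,.03,.04,.05,.06,.07)])
    return im,d
E
python3 - <<'E'
from h import *
st(); im,d=look('s3',(300,180,420,300),5)
for v in range(240,284,2):
  out=[]
  for u in range(346,372,3):
    if d[v,u]==0: out.append('   -   ');continue
    W=world('scene',[[u,v]],[d[v,u]])[0]; e=W-O; out.append('%d,%d,%d'%(1e3*e@sx,1e3*e@sy,1e3*W[2]))
  print(v,out)
E
```

```text
clock: 7.05
ee_pos: [0.4344, 0.032, 0.0465]
eef_rot: [-0.313, -3.126, 0.001]
force: [0.2, 0.6, 0.4]
width: -0.0
t 7.05 tcp scanner mm [-149.7   54.3   46.5] F scanner [0.1 0.6 0.4] w -0.0 q [-0.07  0.25 -0.6   0.72 -0.    0.13]
tip proj [(0.01, array([357.3, 283.9])), (0.02, array([357.6, 279.6])), (0.03, array([357.9, 275.2])), (0.04, array([358.2, 270.8])), (0.05, array([358.5, 266.4])), (0.06, array([358.8, 261.9])), (0.07, array([359.1, 257.4]))]
240 ['-161,106,138', '-159,97,133', '-142,68,110', '-150,70,116', '-158,72,120', '-164,71,123', '-166,65,121', '-160,50,111', '-161,42,107']
242 ['-161,106,135', '-161,98,130', '-141,66,105', '-143,62,104', '-157,71,115', '-165,72,119', '-162,60,112', '-161,50,107', '-161,43,103']
244 ['-160,104,129', '-161,98,126', '-161,91,123', '-150,69,106', '-157,70,111', '-160,66,110', '-162,60,108', '-161,51,103', '-160,40,97']
246 ['-159,104,124', '-161,99,123', '-162,91,119', '-160,82,114', '-156,68,105', '-162,67,107', '-159,56,100', '-161,49,98', '-102,-35,25']
248 ['-154,98,115', '-160,96,117', '-160,88,113', '-161,83,111', '-158,71,103', '-1
[... 1531 characters left out ...]
15,21,0', '-117,14,-2', '-121,11,-1', '-126,8,0', '-128,2,-2', '-133,0,-1']
274 ['-105,36,-1', '-112,35,1', '-114,28,0', '-117,23,-2', '-121,20,-1', '-125,16,-1', '-130,12,0', '-133,7,-1', '-138,4,0']
276 ['-110,41,0', '-113,36,-1', '-117,32,-1', '-123,31,1', '-124,23,-2', '-129,20,-2', '-133,16,-1', '-134,8,-5', '-142,9,0']
278 ['-116,48,1', '-118,42,0', '-123,40,1', '-125,33,-1', '-130,30,0', '-134,26,0', '-137,20,-2', '-141,17,-1', '-146,15,0']
280 ['-117,49,-1', '-120,44,-2', '-126,42,0', '-130,38,0', '-133,34,-1', '-139,32,0', '-141,25,-1', '-146,22,0', '-150,19,0']
282 ['-123,56,0', '   -   ', '-130,47,0', '-132,40,-3', '-138,39,0', '-142,35,0', '-145,31,0', '-149,26,-1', '-152,21,-1']
```

View pics/s3.png

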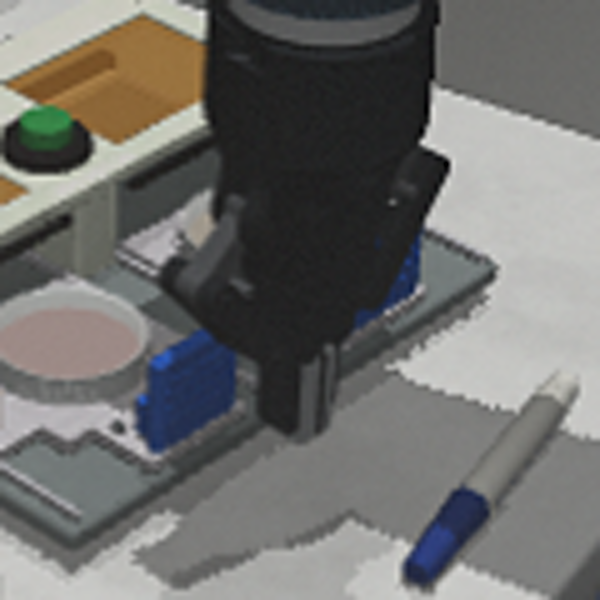

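Tips are now at z≈52 mm (readout 46.5), so the offset is a consistent ~+6 mm. Lowering 15 mm more puts the tips at ~37 mm, facing the tab; then the push.

```bash
python3 -m pendant '[[0,0,0,10,0,0,0],[0,-5,0,15,0,0,0],[0,-15,0,15,0,0,0],[0,-25,0,15,0,0,0],[0,-34,0,15,0,0,0],[0,-42,0,15,0,0,0],[0,-46,0,15,0,0,0]]'; python3 - <<'E'
from h import *
st(); im,d=look('s4',(280,160,420,300),4)
E
```

```text
clock: 7.98
ee_pos: [0.4785, 0.0231, 0.0315]
eef_rot: [-0.313, -3.123, -0.0]
force: [-6.4, 0.9, 3.8]
width: 0.005
t 7.97 tcp scanner mm [-104.7   54.3   31.5] F scanner [-6.4 -0.3  3.8] w 0.005 q [-0.08  0.35 -0.5   0.72  0.    0.12]
tip proj [(0.01, array([339.2, 273. ])), (0.02, array([339.4, 268.8])), (0.03, array([339.6, 264.5])), (0.04, array([339.8, 260.1])), (0.05, array([340. , 255.7])), (0.06, array([340.2, 251.3])), (0.07, array([340.4, 246.8]))]
```

View pics/s4.png

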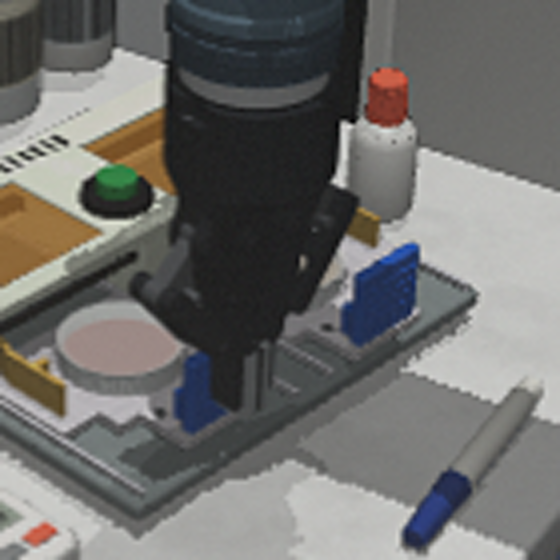

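Contact with the tab (~6 N), carriage moving. Continuing the push.

```bash
python3 -m pendant '[[0,-10,0,0,0,0,0],[0,-20,0,0,0,0,0],[0,-30,0,0,0,0,0],[0,-40,0,0,0,0,0],[0,-49,0,0,0,0,0],[0,-57,0,0,0,0,0],[0,-64,0,0,0,0,0],[0,-69,0,0,0,0,0],[0,-72,0,0,0,0,0]]'; python3 - <<'E'
from h import *
st(); im,d=look('s5',(240,140,400,300),4)
E
```

```text
clock: 9.15
ee_pos: [0.547, 0.0094, 0.0309]
eef_rot: [-0.312, -3.118, -0.001]
force: [-6.7, 0.9, 6.0]
width: 0.001
t 9.15 tcp scanner mm [-34.9  54.3  30.9] F scanner [-6.8 -0.4  6. ] w 0.001 q [-0.1   0.46 -0.31  0.8   0.    0.1 ]
tip proj [(0.01, array([312.6, 257.2])), (0.02, array([312.6, 253. ])), (0.03, array([312.7, 248.7])), (0.04, array([312.7, 244.4])), (0.05, array([312.8, 240.1])), (0.06, array([312.8, 235.7])), (0.07, array([312.9, 231.3]))]
```

View pics/s5.png

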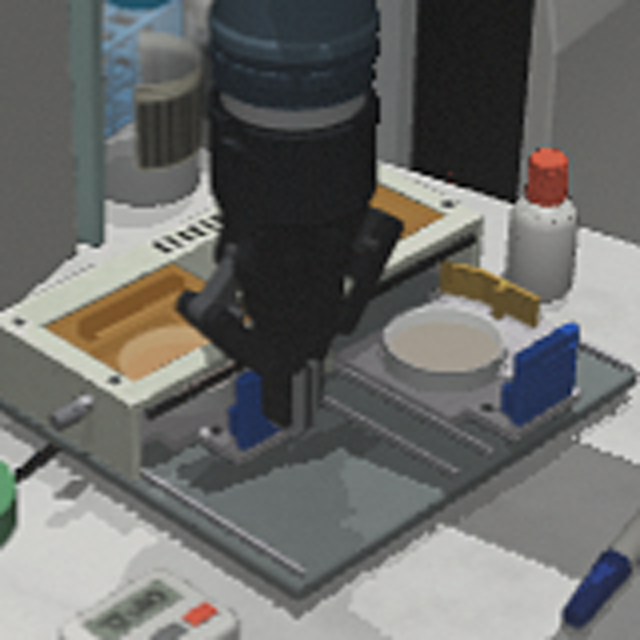

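The carriage is nearly in (~81 mm). Now the last few millimetres, slowly.

```bash
python3 -m pendant '[[0,-5,0,0,0,0,0],[0,-8,0,0,0,0,0],[0,-10,0,0,0,0,0]]'; python3 - <<'E'
from h import *
st()
E
```

```text
clock: 9.57
ee_pos: [0.5548, 0.0079, 0.0303]
eef_rot: [-0.311, -3.114, -0.002]
force: [-6.5, 1.2, 6.1]
width: -0.003
t 9.57 tcp scanner mm [-27.   54.3  30.3] F scanner [-6.7 -0.1  6.1] w -0.003 q [-0.1   0.48 -0.29  0.81  0.    0.1 ]
```

```bash
python3 -m pendant '[[0,-3,0,0,0,0,0],[0,-5,0,0,0,0,0],[0,-5,0,0,0,0,0]]'; python3 - <<'E'
from h import *
st()
E
```

```text
clock: 9.95
ee_pos: [0.5571, 0.0074, 0.0299]
eef_rot: [-0.31, -3.109, -0.003]
force: [-6.8, 1.6, 5.5]
width: -0.002
t 9.95 tcp scanner mm [-24.6  54.3  29.9] F scanner [-7.   0.3  5.5] w -0.002 q [-0.1   0.49 -0.27  0.82  0.    0.1 ]
```

```bash
python3 -m pendant '[[0,-3,0,-1,0,0,0],[0,-5,0,-1,0,0,0],[0,-6,0,-1,0,0,0]]'; python3 - <<'E'
from h import *
st(); plan([-0.025,0.054,0.031]); im,d=look('s6',(240,140,400,300),4)
E
```

```text
clock: 10.32
ee_pos: [0.5568, 0.0075, 0.0299]
eef_rot: [-0.308, -3.098, -0.004]
force: [-16.5, 2.7, 13.0]
width: 0.003
t 10.32 tcp scanner mm [-24.9  54.3  29.9] F scanner [-16.7  -0.6  13. ] w 0.003 q [-0.1   0.5  -0.26  0.84  0.    0.1 ]
target [0.5566 0.0072 0.031 ] shift [ 0.2 -0.3 -1.1] turn [ 0.    -0.029 -0.001]
tip proj [(0.01, array([309.1, 255.1])), (0.02, array([309.1, 250.9])), (0.03, array([309.1, 246.7])), (0.04, array([309.2, 242.4])), (0.05, array([309.2, 238.1])), (0.06, array([309.2, 233.7])), (0.07, array([309.2, 229.3]))]
```

View pics/s6.png

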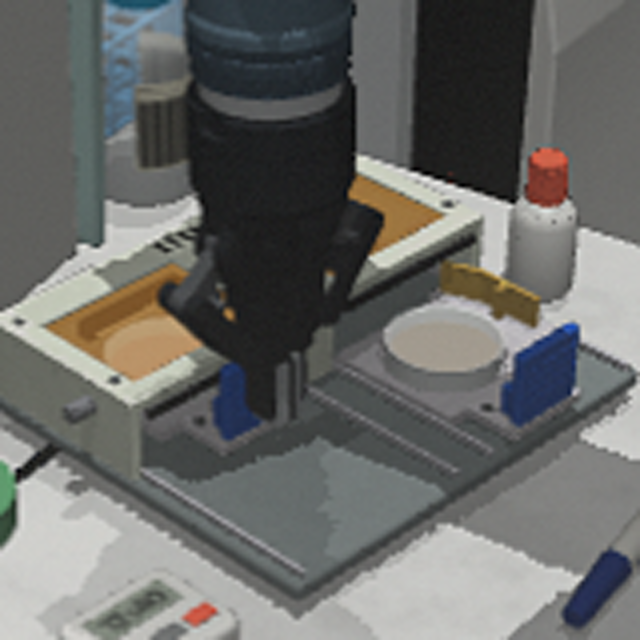

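The force jumped from 7 N to 17 N with no further travel, so this is the end stop. Letting go straight back, then looking.

```bash
python3 -m pendant '[[0,20,0,0,0,-0.03,0],[0,60,0,0,0,-0.03,0],[0,75,0,0,0,-0.03,0],[0,75,0,-40,0,-0.03,0],[0,75,0,-90,0,-0.03,0],[0,75,0,-90,0,-0.03,0]]'; python3 - <<'E'
from h import *
st(); im,d=look('s7',(220,120,400,300),4)
print(env.tip_of('scene','tab_left'),env.tip_of('scene','tab_right'),env.tip_of('scene','well_left'))
hsv=cv2.cvtColor(im,cv2.COLOR_RGB2HSV); m=cv2.inRange(hsv,(105,120,60),(125,255,255)); m[:175]=0;m[290:]=0;m[:,:235]=0;m[:,400:]=0
n,l,s,c=cv2.connectedComponentsWithStats(m)
for k in range(1,n):
    if s[k,4]<40: continue
    v,u=np.where((l==k)&(d>0)); W=world('scene',np.c_[u,v],d[v,u]); e=np.median(W,0)-O; print(s[k],1e3*e@sx,1e3*e@sy,W[:,2].max())
plan([0.030,0,0.120])
E
```

```text
clock: 11.12
ee_pos: [0.4904, 0.0213, 0.1263]
eef_rot: [0.31, 3.115, -0.0]
force: [0.4, -0.2, -0.3]
width: 0.0
t 11.12 tcp scanner mm [-92.7  54.8 126.3] F scanner [ 0.5 -0.1 -0.3] w 0.0 q [-0.09  0.25 -0.35  0.95 -0.    0.11]
tip proj [(0.01, array([335.3, 270.8])), (0.02, array([335.5, 266.6])), (0.03, array([335.6, 262.3])), (0.04, array([335.8, 257.9])), (0.05, array([336. , 253.6])), (0.06, array([336.2, 249.1])), (0.07, array([336.3, 244.6]))]
[{'xyz': [0.5443, 0.0093, 0.0462], 'conf': 0.6}, {'xyz': [0.6075, -0.0082, 0.0236], 'conf': 0.37}] [{'xyz': [0.4548, -0.0814, 0.0437], 'conf': 0.76}, {'xyz': [0.61, -0.0008, 0.0226], 'conf': 0.15}] [{'xyz': [0.6109, -0.0021, 0.0223], 'conf': 0.94}]
[366 221  19  25 290] -102.45136709117065 -47.8888656146752 0.06812091964720479
[303 229  19  26 324] -36.89088426253236 58.236372943500776 0.0689089287175565
[383 278  14  12  85] -194.04811952706856 16.428513299104768 0.017006593891948252
target [ 0.6    -0.0565  0.12  ] shift [-128.1  -54.1    0.8] turn [-0.    -0.001 -0.001]
```

View pics/s7.png

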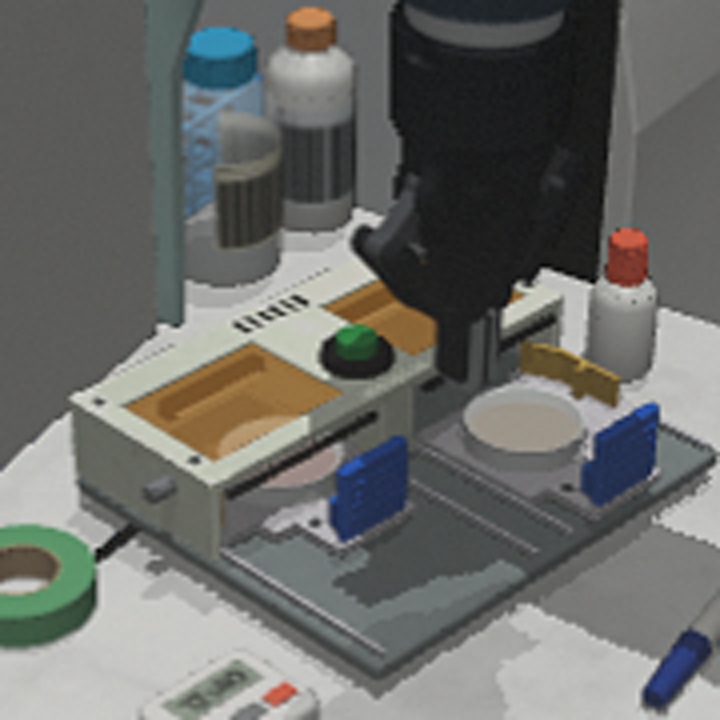

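Travel is now ≈66 mm: latched at the scan position with the pink dish under the window and the right carriage still out. Before moving over the key, a quick check of the clearance to the big instrument behind.

```bash
python3 - <<'E'
from h import *
d=np.load('/tmp/top_d.npy')
for v in (60,80,100,120,140):
    print(v,[ (u,tuple(np.round(world('top',[[u,v]],[d[v,u]])[0],3).tolist())) for u in (300,340,370,383,390)])
E
```

```text
60 [(300, (0.759, 0.061, 0.34)), (340, (0.759, -0.007, 0.342)), (370, (0.758, -0.058, 0.344)), (383, (0.762, -0.081, 0.338)), (390, (0.758, -0.092, 0.345))]
80 [(300, (0.732, 0.061, 0.319)), (340, (0.738, -0.008, 0.307)), (370, (0.747, -0.062, 0.291)), (383, (0.754, -0.087, 0.277)), (390, (0.732, -0.094, 0.323))]
100 [(300, (0.733, 0.063, 0.235)), (340, (0.742, -0.012, 0.217)), (370, (0.747, -0.07, 0.206)), (383, (0.722, -0.088, 0.262)), (390, (0.841, -0.135, -0.0))]
120 [(300, (0.732, 0.065, 0.142)), (340, (0.742, -0.016, 0.118)), (370, (0.748, -0.079, 0.106)), (383, (0.791, -0.118, 0.003)), (390, (0.793, -0.134, -0.0))]
140 [(300, (0.732, 0.067, 0.03)), (340, (0.743, -0.021, 0.002)), (370, (0.744, -0.088, -0.001)), (383, (0.745, -0.117, -0.001)), (390, (0.744, -0.133, 0.001))]
```

```bash
python3 -m pendant '[[0,-50,-20,0,0,0,0],[0,-100,-45,0,0,0,0],[0,-128,-54,0,0,0,0],[0,-128,-54,15,0,0,0],[0,-128,-54,25,0,0,0],[0,-128,-54,25,0,0,0]]'; python3 - <<'E'
from h import *
st(); im,d=look('s8',(240,120,400,280),4); plan([0.030,0,0.085])
print([np.round(proj('scene',[[0.6,-0.0565,z]])[0],1) for z in (.077,.09,.1,.11)])
E
```

```text
clock: 12.08
ee_pos: [0.5969, -0.0552, 0.0936]
eef_rot: [-0.309, -3.12, -0.001]
force: [1.0, 0.1, 0.7]
width: -0.001
t 12.07 tcp scanner mm [26.7  0.7 93.6] F scanner [0.9 0.2 0.7] w -0.001 q [-0.2   0.5  -0.08  1.   -0.   -0.  ]
tip proj [(0.01, array([309.4, 233.3])), (0.02, array([309.5, 229.2])), (0.03, array([309.5, 225.1])), (0.04, array([309.5, 220.9])), (0.05, array([309.5, 216.7])), (0.06, array([309.6, 212.5])), (0.07, array([309.6, 208.2]))]
target [ 0.6    -0.0565  0.085 ] shift [-2.4 -0.7  9.7] turn [-0.    -0.004 -0.001]
[array([309. , 204.7]), array([309.1, 199. ]), array([309.1, 194.6]), array([309.1, 190.2])]
```

View pics/s8.png

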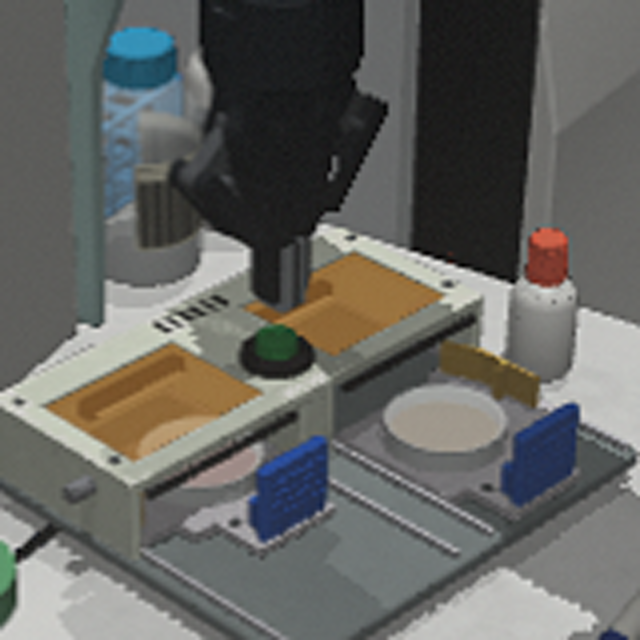

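The shut fingertips are centred above the green key (crop (277,305) over key (275,340)), tip at z≈97. Descending stepwise on force.

```bash
python3 -m pendant '[[0,-2,0,8,0,0,0],[0,-2,0,13,0,0,0],[0,-2,0,16,0,0,0],[0,-2,0,16,0,0,0]]'; python3 - <<'E'
from h import *
st()
E
python3 -m pendant '[[0,0,0,3,0,0,0],[0,0,0,3,0,0,0]]';
```

```text
clock: 12.62
ee_pos: [0.5996, -0.0557, 0.0784]
eef_rot: [-0.309, -3.122, -0.0]
force: [-0.2, -0.4, 0.1]
width: -0.001
t 12.62 tcp scanner mm [29.4  0.7 78.4] F scanner [-0.1 -0.4  0.1] w -0.001 q [-0.2   0.51 -0.09  0.97 -0.   -0.  ]
clock: 12.88
ee_pos: [0.5994, -0.0557, 0.0752]
eef_rot: [-0.309, -3.122, -0.0]
force: [-0.2, -0.6, -0.1]
width: -0.002
```

```bash
python3 -m pendant '[[0,0,0,2,0,0,0],[0,0,0,3,0,0,0]]'; python3 -m pendant '[[0,0,0,2,0,0,0],[0,0,0,2,0,0,0]]'; python3 - <<'E'
from h import *
st(); look('s9',(270,160,350,240),8)
E
```

```text
clock: 13.12
ee_pos: [0.5997, -0.0559, 0.0724]
eef_rot: [-0.31, -3.122, -0.0]
force: [0.2, 1.6, 1.8]
width: -0.002
clock: 13.38
ee_pos: [0.5997, -0.0558, 0.0705]
eef_rot: [-0.31, -3.122, -0.0]
force: [-1.4, 0.2, 2.7]
width: -0.007
t 13.38 tcp scanner mm [29.5  0.6 70.5] F scanner [-1.4 -0.1  2.7] w -0.007 q [-0.2   0.52 -0.11  0.95 -0.   -0.  ]
tip proj [(0.01, array([308.8, 232.9])), (0.02, array([308.8, 228.8])), (0.03, array([308.9, 224.7])), (0.04, array([308.9, 220.6])), (0.05, array([308.9, 216.4])), (0.06, array([308.9, 212.1])), (0.07, array([309. , 207.9]))]
```

View pics/s9.png

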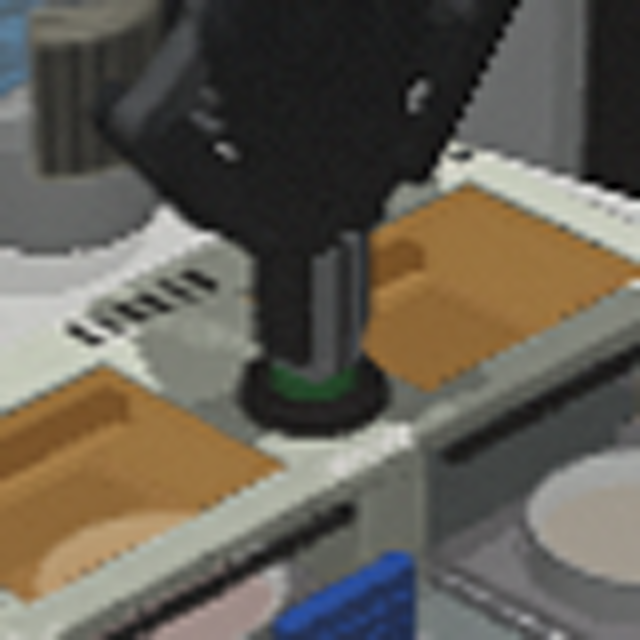

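The fingertips are on the key; force ~2.7 N and rising. Pressing on to the stop.

```bash
python3 -m pendant '[[0,0,0,2,0,0,0],[0,0,0,2,0,0,0]]'; python3 -m pendant '[[0,0,0,2,0,0,0],[0,0,0,3,0,0,0]]';
```

```text
clock: 13.68
ee_pos: [0.5997, -0.0558, 0.0686]
eef_rot: [-0.309, -3.123, -0.0]
force: [-0.4, -0.9, 3.4]
width: -0.001
clock: 13.92
ee_pos: [0.5998, -0.0558, 0.0681]
eef_rot: [-0.309, -3.124, 0.0]
force: [-7.9, 1.3, 22.1]
width: 0.002
```

```bash
python3 - <<'E'
from h import *
st(); im,d=look('s10',(270,160,350,240),8)
print(np.round(env.state()['wrist_torque'],2))
E
```

```text
t 13.93 tcp scanner mm [29.7  0.6 68.1] F scanner [-8.  -0.3 22.1] w 0.002 q [-0.2   0.52 -0.11  0.94 -0.   -0.  ]
tip proj [(0.01, array([308.7, 232.9])), (0.02, array([308.8, 228.8])), (0.03, array([308.8, 224.7])), (0.04, array([308.8, 220.5])), (0.05, array([308.9, 216.4])), (0.06, array([308.9, 212.1])), (0.07, array([308.9, 207.9]))]
[ 0.21  1.38 -0.05]
```

View pics/s10.png

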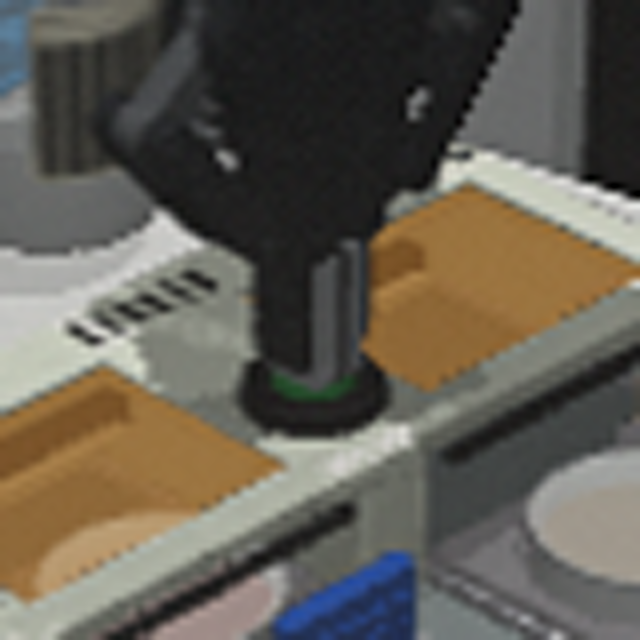

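The key is flush with its collar and resists with 22 N (far above its 4 N spring): fully down. Lifting off and retreating.

```bash
python3 -m pendant '[[0,0,0,-10,0,0,0],[0,0,0,-40,0,0,0],[0,0,0,-90,0,0,0],[0,60,0,-110,0,0,0],[0,120,0,-120,0,0,0],[0,180,30,-120,0,0,0],[0,200,60,-120,0,0,0],[0,200,60,-120,0,0,0]]'; python3 - <<'E'
from h import *
st(); im,d=look('s11',(220,120,420,320),4-1)
for l in ['tab_left','tab_right','pink_dish','cream_dish','start_key_top','well_left','well_right']:
    for q in env.tip_of('scene',l)[:2]:
        e=np.array(q['xyz'])-O; print(l,np.round([1e3*e@sx,1e3*e@sy,1e3*q['xyz'][2]],0),q['conf'])
hsv=cv2.cvtColor(im,cv2.COLOR_RGB2HSV)
for nm,lo,hi in [('blue',(105,120,60),(125,255,255)),('green',(50,120,50),(75,255,255))]:
  m=cv2.inRange(hsv,lo,hi); m[:175]=0;m[290:]=0;m[:,:265]=0;m[:,400:]=0
  n,lb,s,c=cv2.connectedComponentsWithStats(m)
  for k in range(1,n):
    if s[k,4]<20: continue
    v,u=np.where((lb==k)&(d>0)); W=world('scene',np.c_[u,v],d[v,u]); e=np.median(W,0)-O; print(nm,s[k],1e3*e@sx,1e3*e@sy,1e3*np.median(W[:,2]),W[:,2].max())
E
```

```text
clock: 14.98
ee_pos: [0.414, 0.0438, 0.1886]
eef_rot: [-0.304, -3.124, -0.0]
force: [-0.2, 0.0, -1.0]
width: -0.001
t 14.97 tcp scanner mm [-172.1   61.9  188.6] F scanner [-0.2 -0.  -1. ] w -0.001 q [-0.05  0.08 -0.4   1.1   0.    0.15]
tip proj [(0.01, array([363.8, 290.8])), (0.02, array([364.1, 286.5])), (0.03, array([364.4, 282.2])), (0.04, array([364.8, 277.7])), (0.05, array([365.1, 273.3])), (0.06, array([365.5, 268.8])), (0.07, array([365.8, 264.2]))]
tab_left [-38.  56.  46.] 0.85
tab_left [-34. -56.  23.] 0.65
tab_right [-109.  -54.   46.] 0.78
pink_dish [28. 51. 22.] 0.79
pink_dish [-45. 300.   1.] 0.65
cream_dish [-36. -52.  22.] 0.86
well_left [29. 55. 21.] 0.57
well_left [ 62. 188.   1.] 0.27
well_right [-36. -54.  29.] 0.56
blue [366 221  19  25 290] -102.55699183166944 -47.24181928912656 49.495473304836004 0.0680266786199899
blue [303 229  19  26 318] -36.76446137886934 58.35140055825729 49.55620711625897 0.06774226160819363
blue [383 278  14  12  79] -194.37666629234067 16.929022529019186 13.341518013733289 0.016337950353971453
green [304 202  11   7  48] 27.34048572336672 2.680234025989843 80.38735131366937 0.08359500074270476
```

View pics/s11.png

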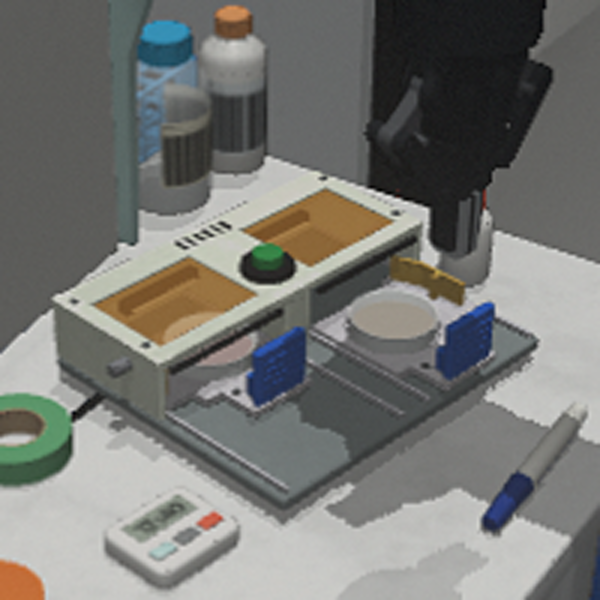

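The picture shows the left carriage latched (tab at crop (277,367)), the right one out, and the key up again at (268,255). Both dishes, the pen, timer, tape and bottle are where they were. Handing in.

```bash
python3 -c "
from workcell import env
print(env.close_job()); print(env.state()['clock'])"
```

```text
the job is handed in; nothing more can be done
None
the job is handed in; nothing more can be done
```

The pink dish is loaded and the start key has been pressed. I handed the job in at about 15.3 s of the 38 s allowed; the hand-in gives no verdict.

- **Carriage:** The pink dish was on the left carriage. I pushed its blue tab until the force jumped from 7 N to 17 N with no further travel (end stop), then let go. The last picture puts its travel at about 66 mm, which is the latched position.
- **Start key:** I pressed it until it stopped hard at 22 N, about 5 mm below first contact, and let it up again. The depth reading afterwards put its top at 80 mm, the same as before pressing.
- **Everything else:** The right carriage is still out. In the last picture both dishes lie in their wells and the pen, timer, tape and bottle have not moved. The robot is clear of the scanner.

**What went wrong or disagreed:**
- **Joint limit:** On the first approach the last joint reached the end of its range, so I turned the tool half a turn round. I don't know whether reaching it counts against the range rule.
- **Fingertip height:** The shut fingertips were really about 30 mm higher than the stated tool geometry implies. My first push therefore passed just over the tab and dish with no measurable force and moved nothing. I corrected the height from the depth picture.
- **Key stop:** The fingertips are wider than the key, so the hard stop may be partly the collar. The collar top is level with the fully pressed key, and the picture showed the key flush with it.

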